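# Load a batten against the hidden stop of a length-stop box

## Task

Slide the wooden batten lengthwise into the mouth of the length-stop box until it is fully home against the hidden stop inside, and leave it lying there. The stop is set to a length and is held only by a clamp, so bring the batten gently up to it and do not shove it out of its setting; leave the sanding block, the tape roll and the tub where they are.

Things in the scene. Friction and masses are not known exactly. Their poses are not given: they have to be found in the camera images.
- batten_mid (a point): Centre of the loose light-wood batten, a plain rectangular bar 36 mm wide (its x) x 150 mm long (its y) x 24 mm thick (its z), about 90 g. It starts flat on the bench, its long axis y lying roughly sideways to the robot; the two ends are alike, either may go in first. Grasp it across its 36 mm width.
- stop_box: Length-stop box, fixed to the bench, 100 x 250 x 49 mm. Origin on the bench under the slot's mouth; +y points into the slot, z up. A 12 mm base runs from y = -70 to +180 mm; from y = 0 to +180 it carries side walls and a roof (top 49 mm up) round a channel 39.5 mm wide, 27 mm high. Inside, out of sight, a stop block faces the mouth, 85 to 125 mm in, different each time.
- mouth (a point): Centre of the lower edge of the slot's mouth, on the channel floor, 12 mm above the bench; axes as stop_box. The stop is friction-clamped: firm to 12 N, slips at about 16 N; sliding the batten takes under 2 N. Seated, the batten sticks out 25 to 65 mm.
- sill (a point): Centre of the open flat sill in front of the mouth, at its surface, 12 mm above the bench: the base's part from y = -70 to 0 mm, 100 mm wide. On it two flared cheeks, 20 mm high, within 22 mm of the mouth, funnel to it from a gap of about 65 mm.
- sand_block: Bystander: cork sanding block, 58 x 105 x 34 mm, loose. Origin under its centre.
- tape_roll: Bystander: roll of masking tape lying flat, 98 mm across, 25 mm high, loose. Origin under its centre.
- tub: Bystander: white lidded tub, 72 mm across, 68 mm high, loose. Origin under its centre.

How it is judged:
By the outcome, as a careful person would: the job done as asked, in the order asked, and still so for the second after the job is handed in, with the robot touching nothing.
It also fails if it takes over 43 s, if anything falls off the work surface, if the arm or the gripper's body presses on something with over 40 N, if the wrist force passes 120 N, or if a joint passes its speed limit or range.

## Robot

A 6-joint arm with a two-finger parallel gripper is mounted at the origin on a cart in front of the work surface, level with it; the furniture and walls round the work are solid. World frame = base frame: x ahead of the robot, y to its left, z up, the work surface at z = 0. Lengths are in m, angles in degrees, forces in N, time in s.
With the tool pointing down it reaches from about 0.4 to 0.825 m from the base axis. Payload 7 kg.
Tool frame: the origin (TCP) lies at the very end of the fingers, on their centre line; the grasp point (between the pads) lies 19 mm behind it; z points along the fingers, y is the line along which they close (so a half turn about z gives the same grasp; the last joint's range is limited). The gripper opens to 88 mm and grips with 3 to 60 N. Pads are 19 mm wide; open, the fingers measure 130 mm over their backs; the gripper's body (78 mm by 193 mm) begins 47 mm behind the grasp point.
Start: joints at [-48.123, 20.546, 0.682, 0, -70.136, -16.507], TCP at [0.289, -0.61, 0.227] pointing down, gripper open.
Joint ranges: [-176.03, 176.03], [-82.01, 121.73], [-58.28, 71.71], [-173.87, 95.51], [-174.79, -0.11], [-173.66, 173.66]. Speed limits (degrees/s): [136.94, 136.94, 172.46, 180, 180, 180].

## Interface

Orientations are given as [roll, pitch, yaw] about the fixed x, y, z axes, in that order (R = Rz(yaw) Ry(pitch) Rx(roll)).
In Python, from plant import get_state, imaging, r, finder gives the robot as it stands.
- The arm moves only by the shell command python3 -m handwheel 'ROWS' [FORCE]. ROWS is JSON, a list of rows, each a list of 5 numbers: the closure, from 0 (fully open) to 1 (shut), then the shift along the world's x, y, z in cm, then the turn about the world's z in degrees. A call has 1 to 8 rows; each row is the pose to reach, as a shift and turn from the pose commanded when the call began; what a row does not reach only later rows make up. A row lasts 1/8 s, in which the tool goes at most 62.5 mm and 10.7 degrees, less where a joint would pass 70% of its speed; a pose out of reach is approached as far as the arm can. A call with a gripper value outside its range is refused whole. The fingers move at their own pace and stop on an object; FORCE is the grip in N (left out, the last holds). Time passes only in rows, so rows that repeat a pose let the fingers close. It gives the time, the measured TCP pose, the force, the opening and the grip force at its end, in the units of the state.
- get_state(): the state, without advancing time (a new reading comes with each control period).
- imaging.capture(name): name is "scene" or "top" or "wrist"; returns (picture, depth): 420x560x3 uint8, red, green, blue; 420x560 float32, m along the optical axis (not along the pixel's ray), 0 where there is no reading.
- imaging.get_calibration(name): a dict with "fx", "fy", "cx", "cy" (pixels), "rvec" (rotation vector, rad) and "tvec" (3), from world to camera coordinates, as OpenCV has them; the wrist camera has in their place "hand_eye" (4x4, takes a point from camera to tool coordinates, whose origin is the TCP and whose axes are the flange's). Camera axes: x right, y down, z forward; pixel columns grow to the right and rows downward; lengths in m; the calibration is good to about 2 mm. A picture is of the moment at which its call begins: read the wrist's pose just before it. get_calibration takes no time and is no camera call.
- r.close_job(): hands the job in; it is judged then, once.
Trained networks look in the newest picture that a camera, given by its name, has taken for a name from the list of things; names that differ only in an ending like _2 or _b are one class to them, and where a whole thing is asked for, a point or a joint stands for the part that bears it (a point fixed in the world has none). Each returns a list of dicts, best first, with "p" (0 to 1); they miss things now and then, are a little off and sometimes report something else, mostly with a low value. They report only what shows in the picture. A call takes as long as a camera call.
- finder.cut_out(camera, query): "region" (420x560 bool, what is visible of it) and "pixel" ([column, row] in pixels, amid what is visible of it).
The state is a dict: "time_s": time; "joints": joint angles; "qd": joint speeds; "joint_torque": joint torques, N m; "tcp_pos": TCP position; "eef_rot": TCP orientation; "contact_force": force on the tool from outside, world axes, zero at the start; "moment": the same for the moment, N m; "gripper_width": finger opening in m; "gripper_force": force on a finger pad.
Only numpy, scipy, OpenCV 4.12 (cv2) and the standard library are available. Lean on these libraries where they do the work, as an engineer would, in place of code of your own. Each camera call takes 0.05 s, during which the arm holds its last target. There are 200 camera calls.

## Working session

There is one attempt and no reset: what is moved stays moved. The work goes in short steps, Python scripts to look and compute and a shell command to move; the robot and the scene stay as the last step left them, time stands still between calls to the robot, and variables do not carry over. Pictures are saved under pics/ and viewed, at most 10 in all, crops included, and the job is handed in when it is done.

```bash
mkdir -p pics; ls; cat > h.py <<'E'
import numpy as np, cv2
from scipy.spatial.transform import Rotation as R
from plant import get_state, imaging, r, finder
def cam(n):
    """K params and camera->world 4x4"""
    c=imaging.get_calibration(n)
    T=np.eye(4)
    if n=="wrist":
        s=get_state(); T[:3,:3]=R.from_euler('xyz',s["eef_rot"],degrees=True).as_matrix(); T[:3,3]=s["tcp_pos"]
        T=T@np.array(c["hand_eye"])
    else:
        M=cv2.Rodrigues(np.array(c["rvec"],float))[0]; T[:3,:3]=M.T; T[:3,3]=-M.T@np.array(c["tvec"]).ravel()
    return c,T
def cloud(c,T,d):
    v,u=np.mgrid[:d.shape[0],:d.shape[1]]
    P=np.stack([(u-c["cx"])/c["fx"]*d,(v-c["cy"])/c["fy"]*d,d],-1)
    W=P@T[:3,:3].T+T[:3,3]; W[d<=0]=np.nan
    return W
def shot(n,f=None):
    c,T=cam(n); p,d=imaging.capture(n)
    if f: cv2.imwrite("pics/"+f,p[...,::-1])
    return p,d,cloud(c,T,d),c,T
E
python3 - <<'E'
from h import *
print(get_state())
for n in ("top","scene"):
    p,d,W,c,T=shot(n,n+"0.png")
    for q in ("batten_mid","stop_box","sand_block","tape_roll","tub"):
        for m in finder.cut_out(n,q)[:2]:
            w=W[m["region"]]; w=w[~np.isnan(w[:,0])]
            xy=w[w[:,2]>np.median(w[:,2])-.006][:,:2].astype(np.float32)
            print(n,q,round(m["p"],2),np.round(m["pixel"]),np.round(np.median(w,0),3),len(w), [np.round(a,3) for a in cv2.minAreaRect(xy)])
print(get_state()["time_s"])
E
```

```text
pics
{'time_s': 0.0, 'joints': array([-4.81219067e+01,  2.05913527e+01,  6.33756388e-01, -2.07311145e-02,
       -7.01359135e+01, -1.65065791e+01]), 'qd': array([-0.01759768,  0.09137337,  0.07841781,  0.08897435,  0.04569521,
        0.03333725]), 'joint_torque': array([ 8.72300570e-04, -5.82718885e+01,  2.93068010e+01,  6.99769601e+00,
        6.82326776e-03, -1.58555595e-04]), 'tcp_pos': array([ 0.28899179, -0.60946193,  0.22562157]), 'eef_rot': array([ 1.79904806e+02, -7.88579860e-03, -1.54635539e+02]), 'contact_force': array([ 0.70831311, -0.27295629,  0.07532365]), 'moment': array([0.01808242, 0.02641071, 0.0074961 ]), 'gripper_force': 0.0, 'gripper_width': 0.08791109697790267}
top batten_mid 0.92 [355. 257.] [ 0.533 -0.385  0.024] 1899 [array([ 0.533, -0.386]), array([0.15 , 0.036]), np.float64(78.513)]
top stop_box 0.73 [347. 142.] [ 0.705 -0.347  0.024] 1078 [array([ 0.701, -0.346]), array([0.095, 0.094]), np.float64(1.277)]
top stop_box 0.67 [213. 237.] [ 0.562 -0.137  0.048] 8285 [array([ 0.558, -0.102]), array([0.09, 0.18]), np.float64(6.787)]
top sand_block 0.81 [263. 12
[... 553 characters left out ...]
57, -0.104]), array([0.09 , 0.181]), np.float64(6.614)]
scene stop_box 0.15 [221. 193.] [ 0.744 -0.208  0.034] 1490 [array([ 0.753, -0.217]), array([0.057, 0.105]), np.float64(17.05)]
scene sand_block 0.34 [352. 203.] [ 0.53  -0.377  0.024] 1296 [array([ 0.533, -0.388]), array([0.152, 0.037]), np.float64(79.249)]
scene tape_roll 0.93 [275. 169.] [ 0.698 -0.344  0.021] 968 [array([ 0.701, -0.347]), array([0.096, 0.095]), np.float64(26.792)]
scene tape_roll 0.41 [180. 228.] [ 0.715 -0.088  0.066] 1625 [array([ 0.73 , -0.096]), array([0.068, 0.069]), np.float64(4.686)]
scene tub 0.78 [180. 229.] [ 0.715 -0.088  0.066] 1626 [array([ 0.73 , -0.096]), array([0.069, 0.068]), np.float64(84.521)]
0.6
```

View pics/top0.png

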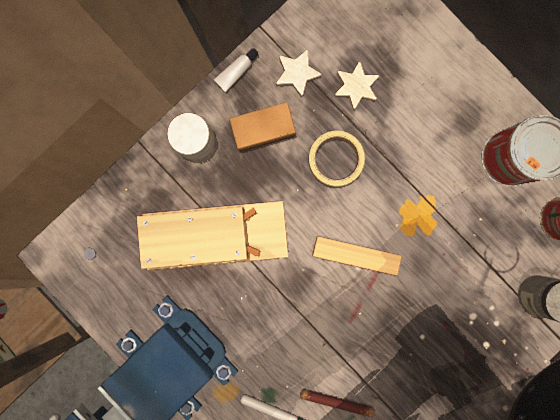

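```bash
python3 - <<'E'
from h import *
p,d,W,c,T=shot("top")
for q in ("stop_box","batten_mid"):
    ms=[m for m in finder.cut_out("top",q)]
    m=max(ms,key=lambda m:m["region"].sum())
    reg=cv2.dilate(m["region"].astype(np.uint8),np.ones((9,9)))>0
    w=W[reg]; 
    for lo,hi in((.006,.0165),(.018,.028),(.028,.036),(.043,.056)):
        s=w[(w[:,2]>lo)&(w[:,2]<hi)]
        if len(s)>20:
            rc=cv2.minAreaRect(s[:,:2].astype(np.float32)); print(q,lo,len(s),np.round(np.median(s[:,2]),4),np.round(cv2.boxPoints(rc),4).tolist(),rc)
E
```

```text
stop_box 0.006 2509 0.0123 [[0.4975000023841858, -0.01979999989271164], [0.5268999934196472, -0.267300009727478], [0.6263999938964844, -0.2554999887943268], [0.597000002861023, -0.00800000037997961]] ((0.5619388818740845, -0.13765405118465424), (0.10014009475708008, 0.24923141300678253), 6.774426460266113)
stop_box 0.018 22 0.0234 [[0.527400016784668, -0.19670000672340393], [0.5299000144004822, -0.21770000457763672], [0.6144999861717224, -0.20749999582767487], [0.6119999885559082, -0.18639999628067017]] ((0.5709537863731384, -0.20206722617149353), (0.08522200584411621, 0.02124536968767643), 6.922984600067139)
stop_box 0.028 156 0.0321 [[0.5257999897003174, -0.19689999520778656], [0.5282999873161316, -0.2175000011920929], [0.6108999848365784, -0.2078000009059906], [0.6085000038146973, -0.18719999492168427]] ((0.5683696269989014, -0.20234405994415283), (0.08319846540689468, 0.020781613886356354), 6.722185134887695)
stop_box 0.043 5615 0.0493 [[0.5024999976158142, -0.018400000408291817], [0.5238999724388123, -0.19750000536441803], [0.6129999756813049, -0.1868000030517578], [0.5916000008583069, -0.007699999958276749]] ((0.5577459931373596, -0.1025812178850174), (0.08975242078304291, 0.18039479851722717), 6.835300445556641)
batten_mid 0.018 1786 0.0243 [[0.5006999969482422, -0.4560999870300293], [0.5360000133514404, -0.4632999897003174], [0.566100001335144, -0.3160000145435333], [0.5307999849319458, -0.30880001187324524]] ((0.5333715081214905, -0.38603731989860535), (0.15029732882976532, 0.035997096449136734), 78.44857025146484)
```

The top view shows the batten at about (357,255), to the right of the box. The box mouth is near (245,235), with the sill and cheeks at (250–285,230). The tape, sanding block and tub lie above, clear of the route. Next I move above the batten's rear part.

```bash
python3 -m handwheel '[[0,4,3,-1,9],[0,8,6,-2,18],[0,12,9,-3,27],[0,16,12,-4,36],[0,20,15,-5,45],[0,23.5,18,-6,53],[0,23.5,18,-6,53],[0,23.5,18,-6,53]]' 20
cat > look.py <<'E'
from h import *
import sys
s=get_state(); print(s["time_s"],s["tcp_pos"].round(4),s["eef_rot"].round(2))
p,d,W,c,T=shot("wrist",sys.argv[1])
for q in sys.argv[2:]:
    for m in finder.cut_out("wrist",q)[:1]:
        reg=cv2.dilate(m["region"].astype(np.uint8),np.ones((7,7)))>0
        w=W[reg]
        for lo,hi in((.006,.0165),(.018,.028),(.03,.04),(.043,.056)):
            t=w[(w[:,2]>lo)&(w[:,2]<hi)]
            if len(t)>100:
                rc=cv2.minAreaRect(t[:,:2].astype(np.float32)); print(q,round(m["p"],2),m["pixel"],lo,len(t),np.round(np.median(t[:,2]),4),np.round(rc[0],4),np.round(rc[1],4),round(rc[2],2))
E
python3 look.py w1.png batten_mid stop_box
```

```text
time_s: 1.75
tcp_pos: [0.5243, -0.4297, 0.1666]
eef_rot: [180.0, -0.0, -101.6]
contact_force: [-0.0, -0.1, -0.5]
gripper_width: 0.0877
gripper_force: 0.0
1.75 [ 0.5243 -0.4297  0.1666] [ 179.99   -0.   -101.63]
batten_mid 0.8 [274.9, 222.6] 0.018 5483 0.0242 [ 0.532  -0.3933] [0.1355 0.036 ] 78.62
stop_box 0.61 [268.3, 357.1] 0.006 1899 0.0119 [ 0.5742 -0.2499] [0.0358 0.103 ] 89.75
```

View pics/w1.png

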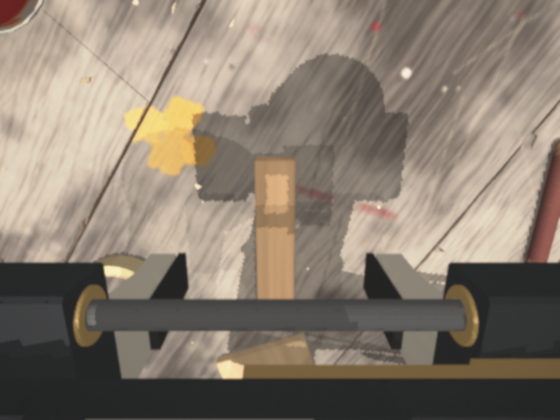

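The wrist view shows the batten from its rear end (275,160) down to (275,300), centred between the open fingers. It agrees with the top view to within 1 mm, so I descend and grip.

```bash
python3 -m handwheel '[[0,0,0,-5,0],[0,0,0,-10,0],[0,0,0,-14,0],[0,0,0,-16.2,0],[1,0,0,-16.2,0],[1,0,0,-16.2,0],[1,0,0,-16.2,0],[1,0,0,-16.2,0]]' 25
```

```text
time_s: 2.9
tcp_pos: [0.5245, -0.4301, 0.0056]
eef_rot: [-179.9, -0.0, -101.6]
contact_force: [-0.5, -0.3, -0.7]
gripper_width: 0.0531
gripper_force: 0.0
```

```bash
python3 -m handwheel '[[1,0,0,0,0],[1,0,0,0,0],[1,0,0,0,0],[1,0,0,0,0]]' 25
```

```text
time_s: 3.4
tcp_pos: [0.5243, -0.4299, 0.0048]
eef_rot: [-180.0, -0.0, -101.6]
contact_force: [-0.6, 1.8, 3.0]
gripper_width: 0.0358
gripper_force: 25.0
```

```bash
python3 -m handwheel '[[1,0,0,2,0],[1,1,1,4,0],[1,3,4,5,9],[1,5,7,5,15],[1,6.2,8.9,5,18.3],[1,6.2,8.9,5,18.3],[1,6.2,8.9,5,18.3]]' 25
cat > top.py <<'E'
from h import *
import sys
s=get_state(); print(s["time_s"],s["tcp_pos"].round(4),s["eef_rot"].round(2))
for n in ("top","scene"):
    p,d,W,c,T=shot(n,n+sys.argv[1]+".png")
    for q in ("batten_mid","stop_box"):
        for m in finder.cut_out(n,q)[:2]:
            w=W[m["region"]]; w=w[~np.isnan(w[:,0])]; t=w[w[:,2]>np.percentile(w[:,2],50)-.006]
            rc=cv2.minAreaRect(t[:,:2].astype(np.float32))
            A=np.c_[t[:,:2],np.ones(len(t))]; k=np.linalg.lstsq(A,t[:,2],rcond=None)[0]
            print(n,q,round(m["p"],2),np.round(m["pixel"]),len(t),np.median(t[:,2]).round(4),np.round(cv2.boxPoints(rc),4).tolist(),np.round(rc[2],2),"slope",k[:2].round(3))
E
python3 top.py 2
```

```text
time_s: 4.28
tcp_pos: [0.5856, -0.3411, 0.0541]
eef_rot: [179.9, 0.0, -83.4]
contact_force: [-0.3, -0.9, -0.9]
gripper_width: 0.0359
gripper_force: 25.0
4.275 [ 0.5856 -0.3411  0.0541] [ 1.7995e+02  2.0000e-02 -8.3390e+01]
top stop_box 0.87 [232. 253.] 1214 0.0494 [[0.5131000280380249, -0.10599999874830246], [0.5297999978065491, -0.2531999945640564], [0.5802000164985657, -0.2475000023841858], [0.5634999871253967, -0.10029999911785126]] 6.48 slope [ 0.503 -0.403]
scene stop_box 0.7 [244. 290.] 4118 0.0493 [[0.29589998722076416, 0.11140000075101852], [0.5814999938011169, -0.21040000021457672], [0.6844000220298767, -0.11909999698400497], [0.39879998564720154, 0.20270000398159027]] 41.58 slope [-0.33   0.032]
```

View pics/scene2.png

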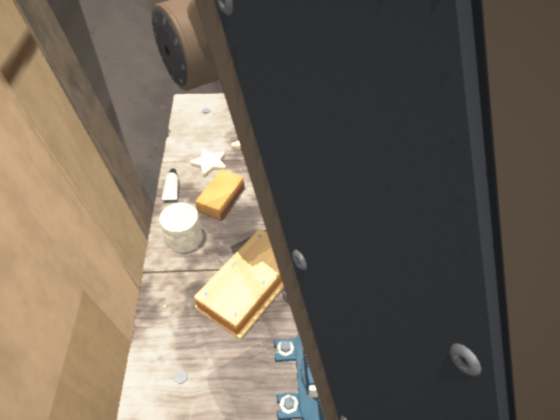

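The arm hides the batten in the scene view, with only part of the box showing at (245,285). I'll check the top picture for the front end.

View pics/top2.png

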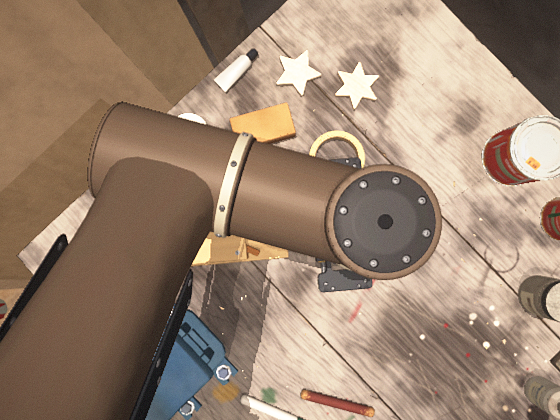

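```bash
python3 look.py w2.png batten_mid; python3 - <<'E'
from h import *
# own cut: wrist + top points near expected batten
M=np.array([.5684,-.1922]);u=np.array([-.118,.993])/np.hypot(.118,.993);v=np.array([u[1],-u[0]])
for n in ("wrist","top"):
    p,d,W,c,T=shot(n); w=W[~np.isnan(W[...,0])]
    a=(w[:,:2]-M)@u; b=(w[:,:2]-M)@v
    k=(a>-.2)&(a<-.02)&(abs(b)<.03)&(w[:,2]>.055)&(w[:,2]<.085)
    print(n,k.sum())
    if k.sum()>50:
        print(np.percentile(a[k],[0,1,99,100]).round(4),np.percentile(b[k],[0,1,50,99,100]).round(4),np.median(w[k,2]))
        for lo in np.arange(-.2,-.02,.015):
            q=k&(a>lo)&(a<lo+.015)
            if q.sum()>20: print(round(lo,3),q.sum(),b[q].min().round(4),b[q].max().round(4),np.median(w[q,2]).round(4))
E
```

```text
4.575 [ 0.5858 -0.3415  0.0545] [179.99   0.   -83.4 ]
batten_mid 0.9 [274.8, 268.8] 0.006 145 0.012 [ 0.5761 -0.2548] [0.0562 0.0147] 6.53
batten_mid 0.9 [274.8, 268.8] 0.043 191 0.0541 [ 0.5886 -0.3604] [0.0424 0.0229] 7.19
wrist 11397
[-0.1806 -0.1803 -0.1097 -0.1074] [-0.03   -0.0282  0.0002  0.0282  0.0299] 0.07389479149476225
-0.185 2920 -0.0178 0.0183 0.0735
-0.17 4117 -0.03 0.0299 0.074
-0.155 1882 -0.024 0.0242 0.074
-0.14 326 -0.0171 0.0179 0.0741
-0.125 1998 -0.0175 0.0184 0.0739
-0.11 154 -0.0173 0.018 0.0738
top 0
```

The top view shows only the arm, with a sliver of the box at (230,250). The wrist depth puts the batten on the box axis to within 0.3 mm, level, with its front end 30 mm before the mouth. I'll check the box axis in the wrist view too.

```bash
cat > box.py <<'E'
from h import *
M=np.array([.5684,-.1922]);u=np.array([-.118,.993])/np.hypot(.118,.993);v=np.array([u[1],-u[0]])
s=get_state(); print(s["time_s"],"tcp a,b",((s["tcp_pos"][:2]-M)@u).round(4),((s["tcp_pos"][:2]-M)@v).round(4))
p,d,W,c,T=shot("wrist"); w=W[~np.isnan(W[...,0])]
a=(w[:,:2]-M)@u; b=(w[:,:2]-M)@v
def rep(name,k,st):
    for lo in np.arange(-.25,.05,st):
        q=k&(a>lo)&(a<lo+st)
        if q.sum()>15: print(name,round(lo,3),q.sum(),b[q].min().round(4),b[q].max().round(4),a[q].min().round(4),np.median(w[q,2]).round(4))
rep("sill",(abs(b)<.07)&(w[:,2]>.008)&(w[:,2]<.016)&(a>-.1),.01)
rep("cheek",(abs(b)<.06)&(w[:,2]>.029)&(w[:,2]<.0345)&(a>-.05),.01)
rep("batten",(abs(b)<.022)&(w[:,2]>.034)&(a<-.02)&(w[:,2]<.04),.02)
E
python3 box.py
```

```text
4.775 tcp a,b -0.1499 -0.0
sill -0.07 469 -0.0389 0.04 -0.07 0.0121
sill -0.06 237 -0.0398 0.041 -0.0599 0.0122
```

```bash
python3 -m handwheel '[[1,0,0,-2,0.2],[1,0,0,-3.4,0.2],[1,0,0,-3.65,0.2],[1,0,0,-3.65,0.2]]' 25; python3 box.py; python3 -m handwheel '[[1,-0.12,1,0,0],[1,-0.24,2,0,0],[1,-0.31,2.6,0,0],[1,-0.37,3.1,0,0],[1,-0.43,3.6,0,0],[1,-0.48,4,0,0]]'
```

```text
time_s: 5.32
tcp_pos: [0.5863, -0.341, 0.0181]
eef_rot: [180.0, -0.0, -83.1]
contact_force: [-0.7, -0.3, -1.0]
gripper_width: 0.0358
gripper_force: 25.0
5.325 tcp a,b -0.1498 0.0002
batten -0.19 2040 -0.0173 0.0187 -0.1804 0.0374
batten -0.17 3574 -0.022 0.0219 -0.17 0.0375
batten -0.15 987 -0.0174 0.019 -0.15 0.0375
batten -0.13 2289 -0.0175 0.0187 -0.1278 0.0375
batten -0.11 186 -0.0169 0.0182 -0.11 0.0372
time_s: 6.12
tcp_pos: [0.5814, -0.3006, 0.018]
eef_rot: [180.0, 0.0, -83.1]
contact_force: [0.1, 0.2, -1.2]
gripper_width: 0.0358
gripper_force: 25.0
```

```bash
python3 -m handwheel '[[1,-0.17,1,0,0],[1,-0.29,2,0,0],[1,-0.41,3,0,0],[1,-0.53,4,0,0]]'; python3 -m handwheel '[[1,-0.12,1,0,0],[1,-0.24,2,0,0],[1,-0.3,2.5,0,0],[1,-0.35,2.95,0,0],[1,-0.35,2.95,0,0]]';python3 box.py
```

```text
time_s: 6.62
tcp_pos: [0.576, -0.2601, 0.0181]
eef_rot: [-180.0, -0.0, -83.1]
contact_force: [0.2, 0.2, -1.1]
gripper_width: 0.0357
gripper_force: 25.0
time_s: 7.25
tcp_pos: [0.5726, -0.2312, 0.0181]
eef_rot: [-180.0, -0.0, -83.1]
contact_force: [0.3, -0.4, -1.3]
gripper_width: 0.0358
gripper_force: 25.0
7.25 tcp a,b -0.0392 -0.0004
sill -0.07 2992 -0.0496 0.0507 -0.07 0.0121
sill -0.06 2144 -0.0494 0.0506 -0.06 0.0123
sill -0.05 1531 -0.0495 0.0503 -0.05 0.0123
sill -0.04 81 -0.0489 0.0506 -0.04 0.0121
cheek -0.05 366 -0.0336 0.034 -0.0498 0.0318
cheek -0.01 129 -0.0279 0.0277 -0.0033 0.0322
cheek 0.0 180 -0.028 0.028 0.0 0.0325
batten -0.07 3690 -0.018 0.0182 -0.0697 0.0375
batten -0.05 2894 -0.022 0.022 -0.05 0.0375
```

```bash
python3 -m handwheel '[[1,0,0,-0.12,0],[1,0,0,-0.12,0],[0.3,0,0,-0.12,0],[0.3,0,0,-0.12,0],[0.3,0,0,-0.12,0]]'; python3 -m handwheel '[[0.3,0,0,2,0],[0.3,0,0,4.5,0],[1,0.25,-2,5,0],[1,0.65,-5.5,5,0],[1,0.65,-5.5,5,0],[1,0.65,-5.5,5,0],[1,0.65,-5.5,5,0]]'; python3 box.py
```

```text
time_s: 7.92
tcp_pos: [0.5726, -0.2314, 0.0169]
eef_rot: [-180.0, -0.0, -83.1]
contact_force: [0.0, -0.1, -0.2]
gripper_width: 0.0587
gripper_force: 0.0
time_s: 8.8
tcp_pos: [0.5788, -0.286, 0.0665]
eef_rot: [180.0, 0.0, -83.1]
contact_force: [0.8, -0.0, -0.3]
gripper_width: 0.0168
gripper_force: 0.0
8.8 tcp a,b -0.0944 -0.0007
sill -0.08 16 -0.0431 0.0457 -0.0706 0.0092
sill -0.07 172 -0.0467 0.0472 -0.07 0.0112
sill -0.01 32 -0.0231 0.0221 -0.0035 0.0128
sill 0.0 31 -0.0217 0.0222 0.0 0.0125
batten -0.07 639 -0.011 0.0103 -0.07 0.0362
batten -0.05 302 -0.0135 0.0125 -0.0359 0.0364
batten -0.03 606 -0.0175 0.0172 -0.03 0.0363
```

```bash
python3 -m handwheel '[[1,0,0,-3,0],[1,0,0,-4.6,0],[1,0,0,-4.6,0],[1,-0.06,0.5,-4.6,0],[1,-0.12,1,-4.6,0],[1,-0.12,1,-4.6,0]]'; python3 -m handwheel '[[1,-0.02,0.2,0,0],[1,-0.05,0.4,0,0],[1,-0.07,0.6,0,0],[1,-0.09,0.75,0,0],[1,-0.11,0.9,0,0],[1,-0.11,0.9,0,0]]'
```

```text
time_s: 9.6
tcp_pos: [0.5783, -0.276, 0.0217]
eef_rot: [-179.9, -0.0, -83.1]
contact_force: [0.9, -0.1, 0.8]
gripper_width: 0.0005
gripper_force: 0.0
time_s: 10.35
tcp_pos: [0.5767, -0.2672, 0.0208]
eef_rot: [180.0, 0.0, -83.1]
contact_force: [0.3, 1.0, 0.7]
gripper_width: 0.0007
gripper_force: 0.2
```

```bash
cat > ok.py <<'E'
from h import *
import sys
s=get_state(); u=np.array([-.118,.993])
f=-(s["contact_force"][:2]@u); M=np.array([.5684,-.1922])
print("t %.2f a %.4f push %.2f"%(s["time_s"],(s["tcp_pos"][:2]-M)@u,f))
sys.exit(f>3.0)
E
H="python3 -m handwheel"
python3 ok.py && python3 -m handwheel '[[1,-0.012,0.1,0,0],[1,-0.012,0.1,0,0]]' >/dev/null && python3 ok.py && python3 -m handwheel '[[1,-0.012,0.1,0,0],[1,-0.012,0.1,0,0]]' >/dev/null && python3 ok.py && python3 -m handwheel '[[1,-0.012,0.1,0,0],[1,-0.012,0.1,0,0]]' >/dev/null && python3 ok.py && python3 -m handwheel '[[1,-0.012,0.1,0,0],[1,-0.012,0.1,0,0]]' >/dev/null && python3 ok.py && python3 -m handwheel '[[1,-0.012,0.1,0,0],[1,-0.012,0.1,0,0]]' >/dev/null && python3 ok.py && python3 -m handwheel '[[1,-0.012,0.1,0,0],[1,-0.012,0.1,0,0]]' >/dev/null && python3 ok.py && python3 -m handwheel '[[1,-0.012,0.1,0,0],[1,-0.012,0.1,0,0]]' >/dev/null && python3 ok.py && python3 -m handwheel '[[1,-0.012,0.1,0,0],[1,-0.012,0.1,0,0]]' >/dev/null && python3 ok.py
```

```text
t 10.35 a -0.0755 push -1.00False
```

```bash
sed -i 's/sys.exit(f>3.0)/sys.exit(int(f>3.0))/' ok.py
python3 ok.py && python3 -m handwheel '[[1,-0.012,0.1,0,0],[1,-0.012,0.1,0,0]]' >/dev/null && python3 ok.py && python3 -m handwheel '[[1,-0.012,0.1,0,0],[1,-0.012,0.1,0,0]]' >/dev/null && python3 ok.py && python3 -m handwheel '[[1,-0.012,0.1,0,0],[1,-0.012,0.1,0,0]]' >/dev/null && python3 ok.py && python3 -m handwheel '[[1,-0.012,0.1,0,0],[1,-0.012,0.1,0,0]]' >/dev/null && python3 ok.py && python3 -m handwheel '[[1,-0.012,0.1,0,0],[1,-0.012,0.1,0,0]]' >/dev/null && python3 ok.py && python3 -m handwheel '[[1,-0.012,0.1,0,0],[1,-0.012,0.1,0,0]]' >/dev/null && python3 ok.py && python3 -m handwheel '[[1,-0.012,0.1,0,0],[1,-0.012,0.1,0,0]]' >/dev/null && python3 ok.py && python3 -m handwheel '[[1,-0.012,0.1,0,0],[1,-0.012,0.1,0,0]]' >/dev/null && python3 ok.py
```

```text
t 10.35 a -0.0755 push -1.00
t 10.60 a -0.0745 push 0.32
t 10.85 a -0.0735 push -0.33
t 11.10 a -0.0725 push -0.91
t 11.35 a -0.0715 push -0.29
t 11.60 a -0.0705 push 0.14
t 11.85 a -0.0695 push 0.50
t 12.10 a -0.0685 push -0.50
t 12.35 a -0.0675 push -0.23
```

```bash
python3 -m handwheel '[[1,-0.012,0.1,0,0],[1,-0.012,0.1,0,0]]' >/dev/null && python3 ok.py && python3 -m handwheel '[[1,-0.012,0.1,0,0],[1,-0.012,0.1,0,0]]' >/dev/null && python3 ok.py && python3 -m handwheel '[[1,-0.012,0.1,0,0],[1,-0.012,0.1,0,0]]' >/dev/null && python3 ok.py && python3 -m handwheel '[[1,-0.012,0.1,0,0],[1,-0.012,0.1,0,0]]' >/dev/null && python3 ok.py && python3 -m handwheel '[[1,-0.012,0.1,0,0],[1,-0.012,0.1,0,0]]' >/dev/null && python3 ok.py && python3 -m handwheel '[[1,-0.012,0.1,0,0],[1,-0.012,0.1,0,0]]' >/dev/null && python3 ok.py && python3 -m handwheel '[[1,-0.012,0.1,0,0],[1,-0.012,0.1,0,0]]' >/dev/null && python3 ok.py && python3 -m handwheel '[[1,-0.012,0.1,0,0],[1,-0.012,0.1,0,0]]' >/dev/null && python3 ok.py && python3 -m handwheel '[[1,-0.012,0.1,0,0],[1,-0.012,0.1,0,0]]' >/dev/null && python3 ok.py && python3 -m handwheel '[[1,-0.012,0.1,0,0],[1,-0.012,0.1,0,0]]' >/dev/null && python3 ok.py && python3 -m handwheel '[[1,-0.012,0.1,0,0],[1,-0.012,0.1,0,0]]' >/dev/null && python3 ok.py && python3 -m handwheel '[[1,-0.012,0.1,0,0],[1,-0.012,0.1,0,0]]' >/dev/null && python3 ok.py
```

```text
t 12.60 a -0.0665 push 0.60
t 12.85 a -0.0655 push 0.20
t 13.10 a -0.0645 push -0.23
t 13.35 a -0.0635 push 0.87
t 13.60 a -0.0624 push -0.31
t 13.85 a -0.0615 push 0.95
t 14.10 a -0.0604 push -0.50
t 14.35 a -0.0595 push 0.32
t 14.60 a -0.0585 push 0.59
t 14.85 a -0.0574 push -0.59
t 15.10 a -0.0564 push -0.21
t 15.35 a -0.0554 push -0.64
```

```bash
python3 - <<'E'
from h import *
p,d,W,c,T=shot("wrist","w3.png")
E
python3 box.py
```

```text
15.4 tcp a,b -0.0554 -0.0006
sill -0.08 19 -0.0457 0.0319 -0.0703 0.0104
sill -0.07 3917 -0.0493 0.0504 -0.07 0.0121
sill -0.06 1322 -0.0493 0.0506 -0.06 0.0122
sill -0.05 32 -0.0004 0.0002 -0.0499 0.0124
batten -0.07 238 -0.0156 0.0151 -0.0657 0.0373
batten -0.03 35 -0.0004 0.003 -0.0291 0.0362
```

View pics/w3.png

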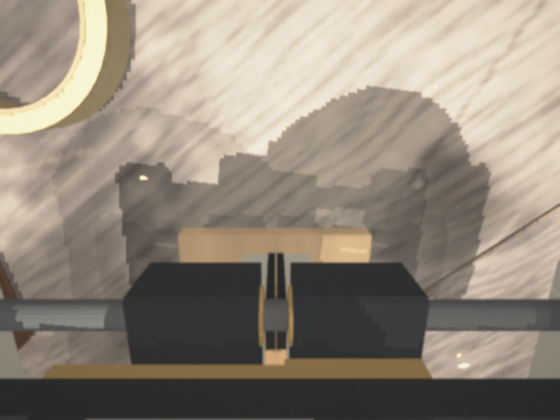

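The closed fingers at (275,300) stand over the sill (180–370, 228–262) with no batten behind them, so it is moving ahead of them. I keep pushing.

```bash
python3 -m handwheel '[[1,-0.012,0.1,0,0],[1,-0.012,0.1,0,0]]' >/dev/null && python3 ok.py && python3 -m handwheel '[[1,-0.012,0.1,0,0],[1,-0.012,0.1,0,0]]' >/dev/null && python3 ok.py && python3 -m handwheel '[[1,-0.012,0.1,0,0],[1,-0.012,0.1,0,0]]' >/dev/null && python3 ok.py && python3 -m handwheel '[[1,-0.012,0.1,0,0],[1,-0.012,0.1,0,0]]' >/dev/null && python3 ok.py && python3 -m handwheel '[[1,-0.012,0.1,0,0],[1,-0.012,0.1,0,0]]' >/dev/null && python3 ok.py && python3 -m handwheel '[[1,-0.012,0.1,0,0],[1,-0.012,0.1,0,0]]' >/dev/null && python3 ok.py && python3 -m handwheel '[[1,-0.012,0.1,0,0],[1,-0.012,0.1,0,0]]' >/dev/null && python3 ok.py && python3 -m handwheel '[[1,-0.012,0.1,0,0],[1,-0.012,0.1,0,0]]' >/dev/null && python3 ok.py && python3 -m handwheel '[[1,-0.012,0.1,0,0],[1,-0.012,0.1,0,0]]' >/dev/null && python3 ok.py && python3 -m handwheel '[[1,-0.012,0.1,0,0],[1,-0.012,0.1,0,0]]' >/dev/null && python3 ok.py && python3 -m handwheel '[[1,-0.012,0.1,0,0],[1,-0.012,0.1,0,0]]' >/dev/null && python3 ok.py && python3 -m handwheel '[[1,-0.012,0.1,0,0],[1,-0.012,0.1,0,0]]' >/dev/null && python3 ok.py
```

```text
t 15.70 a -0.0544 push -0.37
t 15.95 a -0.0534 push -0.09
t 16.20 a -0.0524 push -0.61
t 16.45 a -0.0514 push 0.49
t 16.70 a -0.0504 push 0.22
t 16.95 a -0.0494 push 1.09
t 17.20 a -0.0483 push -0.24
t 17.45 a -0.0474 push -0.81
t 17.70 a -0.0464 push 0.64
t 17.95 a -0.0457 push 2.47
t 18.20 a -0.0456 push 8.28
```

The stop answers: the tool stalls with the force at 8 N, under the 12 N the clamp holds. I back off, lift and clear the view.

```bash
python3 -m handwheel '[[1,0.06,-0.5,0,0],[1,0.24,-2,0,0],[1,0.24,-3,2,0],[1,0.2,-6,7,0],[1,-3,-10,13,0],[1,-8,-14,16,0],[1,-13,-18,17,0],[1,-18,-22,17,0]]'; python3 -m handwheel '[[1,-5,-5,0,0],[1,-9,-8,0,0],[1,-9,-8,0,0]]'; python3 top.py 4
```

```text
time_s: 19.2
tcp_pos: [0.4118, -0.4424, 0.1908]
eef_rot: [-179.9, -0.1, -83.1]
contact_force: [0.3, -1.0, 0.4]
gripper_width: 0.0003
gripper_force: 0.0
time_s: 19.58
tcp_pos: [0.3192, -0.5229, 0.189]
eef_rot: [180.0, 0.0, -83.4]
contact_force: [-0.0, 0.3, -0.9]
gripper_width: 0.0006
gripper_force: 0.0
19.575 [ 0.3192 -0.5229  0.189 ] [ 1.7998e+02  3.0000e-02 -8.3420e+01]
top batten_mid 0.83 [253. 232.] 391 0.0363 [[0.5504999756813049, -0.19380000233650208], [0.5544999837875366, -0.22660000622272491], [0.5895000100135803, -0.2223999947309494], [0.5855000019073486, -0.18950000405311584]] 6.93 slope [-0.008 -0.015]
top stop_box 0.73 [210. 239.] 5616 0.0494 [[0.5023999810218811, -0.018300000578165054], [0.5239999890327454, -0.19760000705718994], [0.613099992275238, -0.1868000030517578], [0.5914000272750854, -0.007600000128149986]] 6.88 slope [-0.002 -0.001]
scene batten_mid 0.55 [287. 235.] 207 0.0362 [[0.5455999970436096, -0.19599999487400055], [0.5497999787330627, -0.23019999265670776], [0.589900016784668, -0.22519999742507935], [0.5856999754905701, -0.19099999964237213]] 7.11 slope [-0.001  0.092]
scene stop_box 0.79 [255. 281.] 4690 0.0493 [[0.5024999976158142, -0.019300000742077827], [0.522599995136261, -0.1995999962091446], [0.612500011920929, -0.18960000574588776], [0.5924999713897705, -0.00930000003427267]] 6.34 slope [ 0.007 -0.   ]
```

View pics/top4.png

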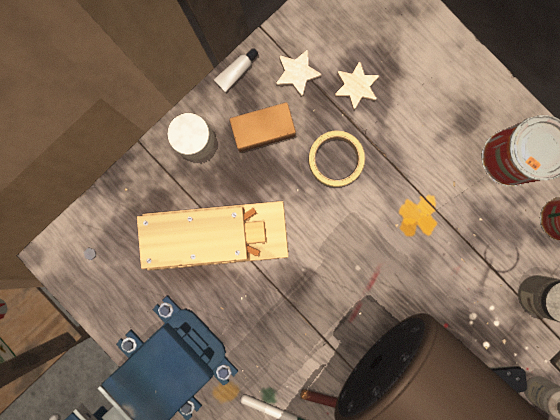

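The top view shows the batten straight in the mouth at (256,232), sticking out about 34 mm, with the tub, block and tape where they were and the arm clear. I hand the job in.

```bash
python3 -c "
from plant import r
print(r.close_job())"
```

```text
the job is handed in; nothing more can be done
None
```

The batten is home against the stop, about 115 mm into the slot. I pushed it up with about 8 N, below the 12 N at which the clamp is still firm. The sanding block, tape roll and tub were not moved, and the job was handed in at about 20 s.

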